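# Wedge a drooping board stage level

## Robot

A 6-joint arm with a two-finger parallel gripper is mounted at the origin on a cart in front of the work surface, level with it; the furniture and walls round the work are solid. World frame = base frame: x ahead of the robot, y to its left, z up, the work surface at z = 0. Lengths are in mm, angles in rad, forces in N, time in s.
With the tool pointing down it reaches from about 350 to 875 mm from the base axis. Payload 4.2 kg.
Tool frame: the origin (TCP) lies between the finger pads; the fingertips stand 14 mm ahead of it and the grasp point (between the pads) lies 5 mm behind it; z points along the fingers, y is the line along which they close (so a half turn about z gives the same grasp; the last joint's range is limited). The gripper opens to 85 mm and grips with 20 to 120 N. Pads are 22 mm wide; open, the fingers measure 114 mm over their backs; the gripper's body (76 mm by 85 mm) begins 54 mm behind the grasp point. The pads swing forward as they close: fully open they stand 13 mm farther back than shut.
Start: joints at [-1.04, 0.385, 0.008, 0, -1.194, -0.259], TCP at [167.808, -602.03, 245.312] pointing down, gripper open.
Joint ranges: [-3.14, 3.14], [-1.21, 2.06], [-1.07, 1.41], [-3.16, 2.05], [-2.99, -0.16], [-3.1, 3.1]. Speed limits (rad/s): [2.79, 2.79, 3.14, 3.14, 3.14, 3.14].

## Interface

Orientations are given as a unit quaternion [x, y, z, w].
In Python, from bench import * gives the robot as it stands.
- The arm moves only by the tool carry_out, never from a script. Its argument "motion" is a list of rows, each a list of 7 numbers: the turn, a rotation vector about the tool's x, y, z in rad, then the shift along the tool's x, y, z in mm, then the opening, from -1 (shut) to 1 (fully open), so that 0 is half open. A call has 1 to 5 rows; each row is the pose to reach, as a shift and turn from the pose commanded when the call began, along the tool's axes at that moment; what a row does not reach only later rows make up. A row lasts 1/8 s, in which the tool goes at most 62.5 mm and 10.7 degrees, less where a joint would pass 70% of its speed; a pose out of reach is approached as far as the arm can. A call with a gripper value outside its range is refused whole. The fingers move at their own pace and stop on an object; the grip force is fixed at half the most. Time passes only in rows, so rows that repeat a pose let the fingers close. It gives the time, the measured TCP pose, the force, the opening and the grip force at its end, in the units of the state.
- read_state(): the state, without advancing time (a new reading comes with each control period).
- get_image(name): name is "side" or "top"; returns a dict with "color" (384x512x3 uint8, blue, green, red), "mtx" (3x3 intrinsics, pixels), "position" and "orientation" of the camera in the world. Camera axes: x right, y down, z forward; pixel columns grow to the right and rows downward; lengths in mm; the calibration is good to about 2 mm. A picture is of the moment at which its call begins. There is no depth.
- job_done(): hands the job in; it is judged then, once.
The state is a dict: "clock": time; "joints": joint angles; "joint_vel": joint speeds; "joint_efforts": joint torques, N m; "position": TCP position; "ee_rot": TCP orientation; "contact_force": force on the tool from outside, world axes, zero at the start; "wrist_torque": the same for the moment, N m; "gripper_width": finger opening in mm; "grasp_force": force on a finger pad.
Only numpy, scipy, OpenCV 4.12 (cv2) and the standard library are available. Lean on these libraries where they do the work, as an engineer would, in place of code of your own. Each camera call takes 0.05 s, during which the arm holds its last target. There are 200 camera calls.

## Task

The plate of the board stage droops at its front edge. Lay the steel wedge on the slide strip, thin end towards the stage, and push it straight in under the middle of the front edge until the plate sits level, firmly up against its stops (a push of about 15 N at the end); then let go and leave it wedged tight. Do not force it (never push with over 20 N), do not lift or press the plate with the robot, and leave the flat packing bar and the other things where they are.

Things in the scene. Friction and masses are not known exactly. Their poses are not given: they have to be found in the camera images.
- wedge: Loose bright steel wedge, 98 mm long, ramp 24 mm wide, about 0.23 kg, mostly in the heel. Origin under its middle; x points along it to the thin end, z up. Flat underside. From the thin end, 4 mm thick, the top rises in a straight 1:4 ramp over 70 mm to 21.5 mm; the last 28 mm is a heel block. Ramp and underside slide with a friction of about 0.25, so it stays where it is driven.
- wedge_tip (a point): Middle of the wedge's thin end, on the underside, 49 mm ahead of the wedge's origin; same axes.
- wedge_heel (a point): Middle of the wedge's heel block, 35 mm behind the wedge's origin and 20 mm above its underside; same axes. The block is upright, 28 mm long, 28 mm wide, its top 36 mm above the underside: grasp it across its width. Its flat rear face, 14 mm behind this point, can be pushed.
- stage_base: Fixed aluminium frame of the board stage, 145 mm deep, 166 mm wide, 53 mm tall. Origin on the table surface below the middle of the plate's front edge; x points from the front edge back to the hinge (120 mm behind), z up. The wedge is driven along +x on the line y = 0.
- slide_start (a point): Near end of the fixed flat steel slide strip, in its middle, at table height, 125 mm in front of the plate's edge; axes as the stage frame. The strip is 60 mm wide and runs 175 mm along x to under the plate. Its top stands 2.5 to 8 mm above the table: it is packed to a different height each time, which no reading gives.
- stage_plate: Grey hinged plate, 120 x 140 mm, with a circuit board on top (up to 75 mm above the table). Origin on the hinge axis, 34 mm above the table; x points from front edge to hinge, z up when level. It droops 0.05 rad at first, about 3 N to lift at the edge. At level (z vertical) it meets hard stops; there the push on the wedge rises steeply from 4 to 8 N upward, in a few mm.
- stage_edge (a point): Middle of the underside of the round steel nose bar (10 mm thick, 138 mm long) that forms the plate's front edge; axes as the plate. 22 mm above the table when level, 16 mm when drooping.
- packing_bar: Loose plain flat steel bar, 98 x 24 x 16 mm, no ramp; a bystander. Origin under its middle, x along it.
- flux_pot: Loose round red lidded pot, 57 mm across, 28 mm tall; a bystander. Origin under its middle.
- tape_roll: Loose roll of black tape lying flat, 64 mm across, 19 mm tall; a bystander. Origin under its middle.

How it is judged (in metres and radians):
On the way:
1. the wedge's thin end is under the middle of the front edge (x of wedge_tip in the frame of stage_base between 0.004 and 0.1 m and y of wedge_tip in the frame of stage_base between -0.018 and 0.018 m and angle between wedge's own z axis and vertical below 0.2 rad and height (world z) of wedge_tip below 0.016 m), for 0.2 s.
At the end, for the whole second after the job is handed in: The plate is level within 0.01 rad and pressed against its stops by the wedge with 8.5 to 18 N; the wedge lies flat on the strip, at rest, thin end at least 30 mm in, within 18 mm of the middle line and within 0.2 rad of the stage's direction (angle between stage_edge's own z axis and vertical below 0.01 rad and contact force between wedge and stage_plate between 8.5 and 18 N and x of wedge_tip in the frame of stage_base between 0.03 and 0.1 m and y of wedge_tip in the frame of stage_base between -0.018 and 0.018 m and angle between the x axis of wedge and the x axis of stage_base, either way round below 0.2 rad and angle between wedge's own z axis and vertical below 0.1 rad and linear speed of wedge below 0.01 m/s); the robot touches nothing.
It fails at once if the wedge is forced: it presses on the plate with more than 28 N (contact force between wedge and stage_plate above 28 N).
It fails at once if the robot lifts or presses the plate with more than 5 N (contact force between any of the arm, the fingers and stage_plate above 5 N).
It fails at once if the packing bar is shifted by more than 30 mm (distance of packing_bar from where it was at the start of the episode above 0.03 m).
It fails at once if the flux pot is shifted by more than 30 mm (distance of flux_pot from where it was at the start of the episode above 0.03 m).
It fails at once if the tape roll is shifted by more than 30 mm (distance of tape_roll from where it was at the start of the episode above 0.03 m).
It also fails if it takes over 72 s, if anything falls off the work surface, if the arm or the gripper's body presses on something with over 40 N, if the wrist force passes 120 N, or if a joint passes its speed limit or range.

## Working session

There is one attempt and no reset: what is moved stays moved. The work goes in short steps, Python scripts to look and compute and a tool call to move; the robot and the scene stay as the last step left them, time stands still between calls to the robot, and variables do not carry over. Pictures are saved under pics/ and viewed, at most 10 in all, crops included, and the job is handed in when it is done.

Besides the shell and the picture viewer there is one more tool, called after "Request:" as name([rows], argument=value, ...), one row to a line, values as JSON. carry_out: Moves the arm, as the interface text tells. Its arguments: {"type":"object","properties":{"motion":{"type":"array"}},"required":["motion"]}

```bash
mkdir -p pics; python3 - <<'E'
from bench import *
import cv2
print(read_state())
for n in("top","side"):
    d=get_image(n); cv2.imwrite(f"pics/{n}0.png",d["color"]); print(n,d["mtx"],d["position"],d["orientation"])
E
```

```text
{'clock': 0.0, 'joints': array([-1.04041511e+00,  3.85571024e-01,  6.61344632e-03, -4.71957927e-04,
       -1.19399357e+00, -2.58625230e-01]), 'joint_vel': array([ 0.00083049, -0.0011403 ,  0.00053893, -0.00159144, -0.00123455,
        0.00038038]), 'joint_efforts': array([ 9.38982976e-05, -3.92289591e+01,  1.88405800e+01,  4.18631405e+00,
       -4.62918411e-03, -1.09421272e-06]), 'position': array([ 167.64393685, -601.52255984,  244.21198154]), 'ee_rot': array([-1.35373918e-01,  9.90793971e-01,  1.07894975e-03, -2.11618473e-04]), 'contact_force': array([-0.48586399, -0.33142489, -0.03540601]), 'wrist_torque': array([-0.01810277,  0.00730906, -0.03240514]), 'grasp_force': 0.0, 'gripper_width': 85.06104878574794}
top [[384.93369516   0.         256.22989884]
 [  0.         384.93369516 194.58508437]
 [  0.           0.           1.        ]] [ 461.40818822 -116.43741419  998.64604217] [ 0.71177489 -0.69739673  0.05293854 -0.06489843]
side [[365.49650852   0.         248.19986815]
 [  0.         365.49650852 190.73373338]
 [  0.           0.           1.        ]] [ 654.36043833 -944.34953071  651.2158566 ] [ 0.89056238  0.02227913 -0.01226402 -0.45414962]
```

View pics/top0.png

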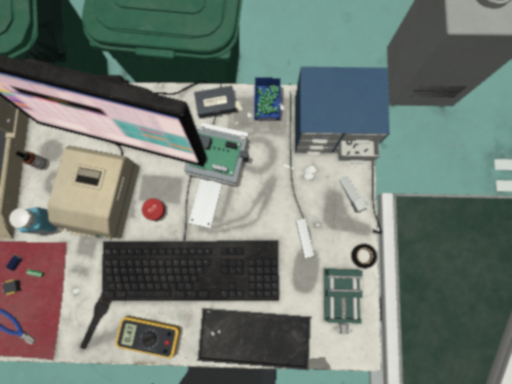

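View pics/side0.png

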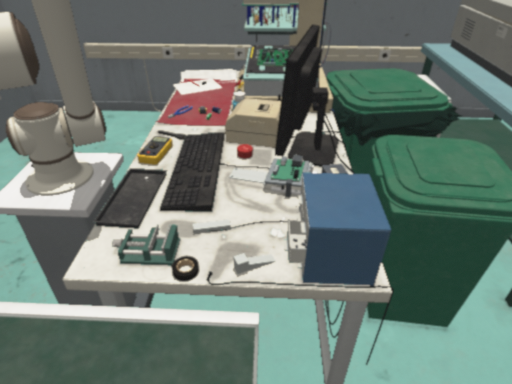

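Top view: the stage is at about (222,155) with its white strip at (205,203). Wedge candidates are at (305,238) and (352,195), the tape at (364,255) and the pot at (153,209). I'll enlarge these regions.

```bash
cat > h.py <<'E'
from bench import *
import cv2, numpy as np
from scipy.spatial.transform import Rotation as R
def cam(n):
    d=get_image(n); return d
def px2w(d,u,v,z):
    r=R.from_quat(d["orientation"]).as_matrix()@np.linalg.inv(d["mtx"])@np.array([u,v,1.])
    p=np.array(d["position"]); return p+r*(z-p[2])/r[2]
def w2px(d,P):
    q=d["mtx"]@(R.from_quat(d["orientation"]).as_matrix().T@(np.array(P)-d["position"])); return q[:2]/q[2]
def crop(img,u0,v0,w,h,s): return cv2.resize(img[v0:v0+h,u0:u0+w],None,fx=s,fy=s,interpolation=cv2.INTER_CUBIC)
E
python3 - <<'E'
from h import *
t=cv2.imread("pics/top0.png"); s=cv2.imread("pics/side0.png")
cv2.imwrite("pics/c1.png",crop(t,180,115,200,150,4)) 
cv2.imwrite("pics/c2.png",crop(s,180,140,133,140,4)) 
E
```

```text
(no output)
```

View pics/c1.png

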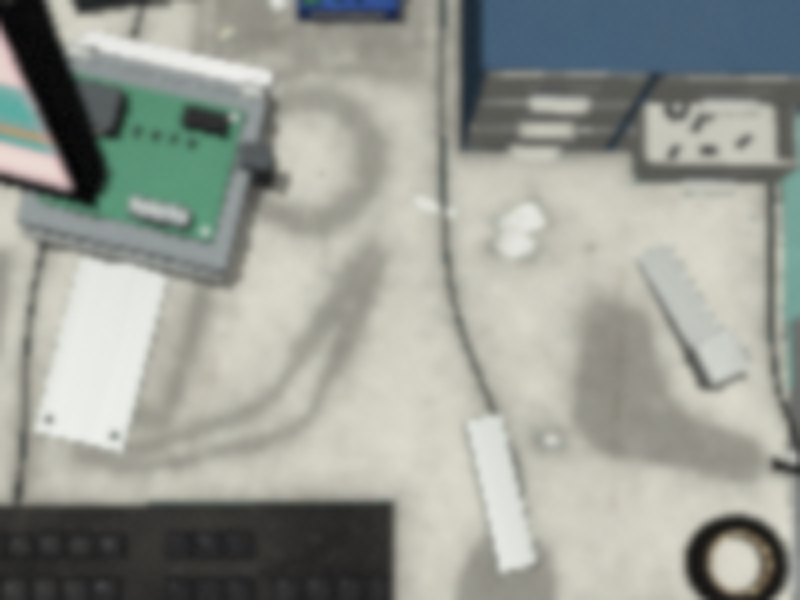

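View pics/c2.png

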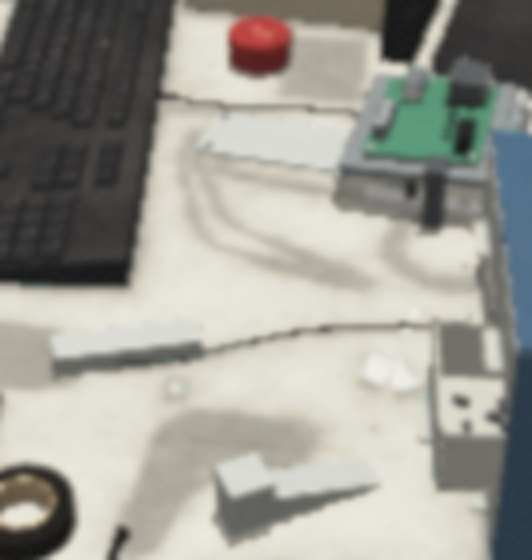

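The wedge is the right-hand object: in the crop its heel top is at about (720,357) and its thin end at (653,252). The plain bar at (503,493) is the packing bar. The strip's near corners are (36,432) and (124,451), and it meets the plate at (80,260) and (165,278).

```bash
python3 - <<'E'
from h import *
d=cam("top"); c=lambda u,v,z:px2w(d,180+u/4-.375,115+v/4-.375,z)
h=c(720,357,36); t=c(653,252,4)
print("heel",h,"tip",t,np.linalg.norm((h-t)[:2]),"yaw",np.arctan2(*(t-h)[[1,0]]))
for n,p in dict(nl=(36,432),nr=(124,451),fl=(80,260),fr=(166,277)).items(): print(n,c(*p,5))
a=c(36,432,5);b=c(124,451,5);f=c(80,260,5);g=c(166,277,5)
D=(f+g-a-b)/2; print("start",(a+b)/2,"yaw",np.arctan2(D[1],D[0]),np.linalg.norm(D))
w=b-a; print("yaw from end edge",np.arctan2(w[1],w[0])+np.pi/2)
for n,p in dict(pl=(25,222),pr=(226,280),mon=(85,200)).items(): print(n,c(*p,40))
d2=cam("side"); e=lambda u,v,z:px2w(d2,180+u/4-.375,140+v/4-.375,z)
print("side heel",e(246,475,36),"tip",e(377,481,3), "strip near corner",e(198,150,5), "mid-in-side of top est",(w2px(d2,h)-[180,140])*4,(w2px(d2,t)-[180,140])*4)
E
```

```text
heel [ 604.64247128 -358.9431965    36.        ] tip [ 678.35063495 -324.70666658    4.        ] 81.27135640853906 yaw 0.4348363077027409
nl [551.50520727  75.96012944   5.        ]
nr [540.36586995  18.30195186   5.        ]
fl [665.78421455  52.62692246   5.        ]
fr [655.41491426  -4.66060308   5.        ]
start [545.93553861  47.13104065   5.        ] yaw -0.19919846931317062 116.97719095757098
yaw from end edge -0.1908449086741566
pl [682.74553428  83.10341637  40.        ]
pr [647.35465801 -46.8054453   40.        ]
mon [697.89585366  45.27182629  40.        ]
side heel [ 607.50382119 -360.97348763   36.        ] tip [ 683.66719563 -330.67925262    3.        ] strip near corner [543.83244772  15.78104754   5.        ] mid-in-side of top est [239.74582734 470.70650546] [366.65855885 470.67964627]
```

Request:
carry_out([
  [0, 0, 0, -55, 13, 0, 1],
  [0, 0, 0, -110, 26, 0, 1],
  [0, 0, -0.04, -165, 39, 0, 1],
  [0, 0, -0.08, -225, 52, 0, 1],
  [0, 0, -0.13, -285, 65, 0, 1],
])

```text
clock: 0.82
position: [426.4, -461.7, 245.3]
ee_rot: [-0.2, 0.98, 0.0, -0.0]
contact_force: [0.3, -1.5, 0.3]
gripper_width: 85.6
grasp_force: 0.0
```

```bash
cat >> h.py <<'E'
def go(x,y,z,psi):
    "print tool-frame move from the measured pose to a tool-down pose (psi = direction of -tool x)"
    s=read_state(); r=R.from_quat(s["ee_rot"]); t=R.from_matrix(np.array([[-np.cos(psi),-np.sin(psi),0],[-np.sin(psi),np.cos(psi),0],[0,0,-1]]).T.T)
    m=np.column_stack([[-np.cos(psi),-np.sin(psi),0],[-np.sin(psi),np.cos(psi),0],[0,0,-1]]); t=R.from_matrix(m)
    print("t",s["clock"],"pos",s["position"].round(1),"F",np.round(s["contact_force"],1),"w",round(s["gripper_width"],1))
    print("turn",(r.inv()*t).as_rotvec().round(3),"shift",(r.inv().apply(np.array([x,y,z])-s["position"])).round(1))
E
sed -i 's/; t=R.from_matrix(np.array.*$//' h.py
python3 -c "
from h import *
go(606,-360,120,.4)"
```

```text
t 0.825 pos [ 426.4 -461.7  245.3] F [ 0.3 -1.5  0.3] w 85.6
turn [ 0.    -0.     0.003] shift [-205.2   23.1  125.2]
```

Request:
carry_out([
  [0, 0, 0, -55, 6, 33, 1],
  [0, 0, 0, -105, 12, 65, 1],
  [0, 0, 0, -155, 18, 95, 1],
  [0, 0, 0, -205, 23, 125, 1],
  [0, 0, 0, -205, 23, 125, 0.4],
])

```text
clock: 1.45
position: [605.5, -358.5, 115.6]
ee_rot: [-0.201, 0.98, 0.002, -0.003]
contact_force: [-0.5, 0.1, -0.1]
gripper_width: 69.6
grasp_force: 0.0
```

```bash
python3 - <<'E'
from h import *
t=cam("top");s=cam("side")
a=crop(t["color"],310,150,100,100,5);b=crop(s["color"],200,200,100,100,5)
cv2.imwrite("pics/c3.png",cv2.resize(np.hstack([a,b]),(800,400)))
go(606,-360,24,.4)
E
```

```text
t 1.55 pos [ 604.6 -361.2  119.5] F [0.  0.7 0.1] w 59.7
turn [ 0.001 -0.001  0.003] shift [-1.9  0.5 95.5]
```

View pics/c3.png

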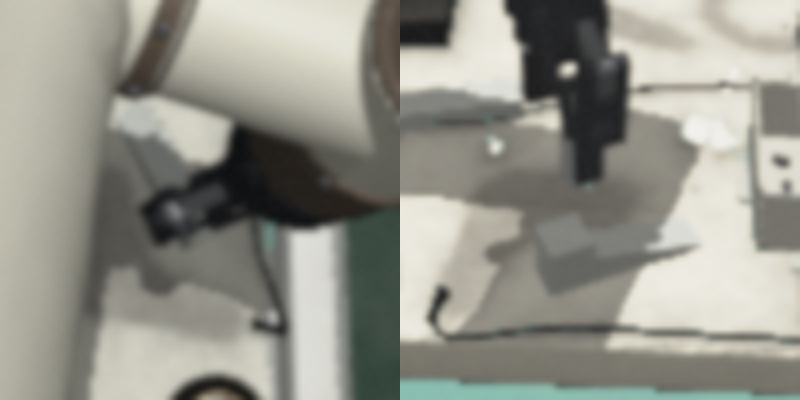

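The side view shows the heel top centred at crop (567,235), which gives (607,-361) in the world, directly below the fingers. I'll descend and grip.

Request:
carry_out([
  [0, 0, 0, -2, 0, 35, 0.4],
  [0, 0, 0, -2, 0, 70, 0.4],
  [0, 0, 0, -2, 0, 97, 0.2],
  [0, 0, 0, -2, 0, 97, -1],
  [0, 0, 0, -2, 0, 97, -1],
])

```text
clock: 2.17
position: [606.6, -361.8, 25.1]
ee_rot: [-0.199, 0.98, -0.001, 0.001]
contact_force: [0.6, 0.5, -2.0]
gripper_width: 27.2
grasp_force: 59.3
```

Request:
carry_out([
  [0, 0, 0, 0, 0, 0, -1],
  [0, 0, 0, 0, 0, 0, -1],
  [0, 0, 0, 0, 0, 0, -1],
  [0, 0, 0, 0, 0, 0, -1],
])

```text
clock: 2.68
position: [606.6, -360.8, 23.9]
ee_rot: [-0.2, 0.98, -0.0, 0.0]
contact_force: [-1.1, 0.8, 0.2]
gripper_width: 27.1
grasp_force: 59.6
```

Request:
carry_out([
  [0, 0, 0, 0, 0, -30, -1],
  [0, 0, 0, 0, 0, -60, -1],
  [0, 0, 0, 0, 0, -110, -1],
])

```text
clock: 3.05
position: [605.1, -360.1, 131.9]
ee_rot: [-0.199, 0.98, 0.002, -0.002]
contact_force: [0.8, -0.3, -2.7]
gripper_width: 27.0
grasp_force: 59.3
```

```bash
python3 - <<'E'
from h import *
t=cam("top");s=cam("side")
def tri(a,b):
    P=[]
    for d in(t,s):
        m=R.from_quat(d["orientation"]).as_matrix().T; P.append(d["mtx"]@np.hstack([m,(-m@np.array(d["position"]))[:,None]]))
    X=cv2.triangulatePoints(P[0],P[1],np.array(a,float),np.array(b,float))[:,0]; X=X[:3]/X[3]
    print(X.round(),w2px(t,X).round(1),w2px(s,X).round(1))
for a,b in (((203,162),(281,148)),((203,162),(302,135)),((190,97),(320,30)),((203,162),(283,100))): tri(a,b)
cv2.imwrite("pics/c4.png",np.hstack([crop(s["color"],200,20,133,200,3),crop(t["color"],150,80,133,200,3)]))
go(572,42,120,-.195)
E
```

```text
[696.  31. 104.] [202.8 159.1] [278.5 148.6]
[722.  25. 144.] [202.9 143.6] [288.1 137.8]
[745.  -0. 438.] [191.2  73.9] [305.5  34.1]
[675.   6. 262.] [202.6 149.2] [273.6 102. ]
t 3.15 pos [ 610.1 -362.6  140.8] F [ 0.7  0.2 -1.2] w 27.0
turn [-0.008  0.012  0.598] shift [-123.6  387.3   17.7]
```

View pics/c4.png

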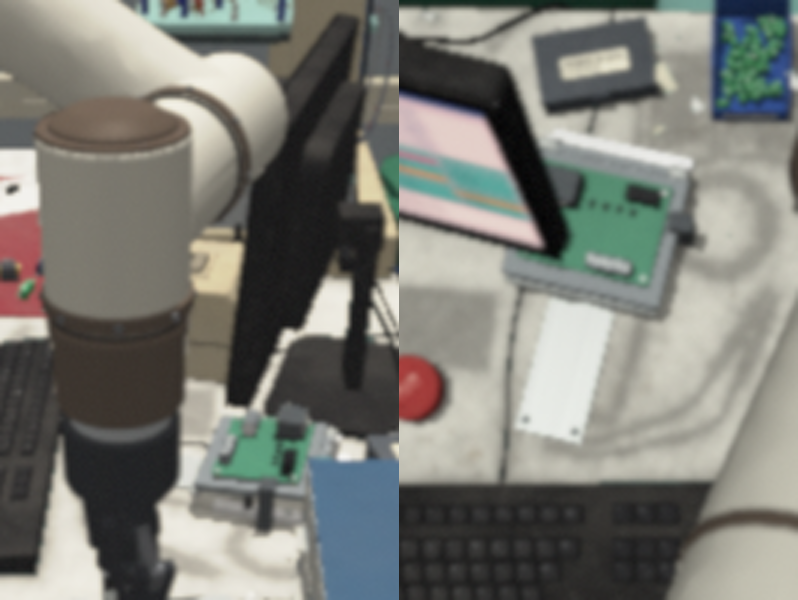

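The monitor's lower corner is at c4 (232,400) in the side view and (560,250) in the top view, about (695,30,100) in the world. That is behind the plate's edge, so working in front of it is clear. I'll carry the wedge over.

Request:
carry_out([
  [0, 0, 0.1, -12, 38, 0, -1],
  [0, 0, 0.25, -28, 85, 0, -1],
  [0, 0, 0.4, -45, 135, 0, -1],
  [0, 0, 0.5, -62, 190, 0, -1],
  [0, 0, 0.6, -78, 240, 0, -1],
])

```text
clock: 3.78
position: [583.7, -107.5, 132.7]
ee_rot: [0.101, 0.995, 0.0, -0.0]
contact_force: [0.8, 0.7, -1.5]
gripper_width: 27.2
grasp_force: 59.5
```

```bash
python3 -c "
from h import *
go(572,42,90,-.195)"
```

```text
t 3.775 pos [ 583.7 -107.5  132.7] F [ 0.8  0.7 -1.5] w 27.2
turn [ 0.    -0.001 -0.006] shift [ 41.3 144.1  42.8]
```

Request:
carry_out([
  [0, 0, 0, 15, 45, 0, -1],
  [0, 0, 0, 30, 95, 10, -1],
  [0, 0, 0, 41, 144, 25, -1],
  [0, 0, 0, 41, 144, 43, -1],
  [0, 0, 0, 41, 144, 43, -1],
])

```text
clock: 4.4
position: [571.0, 40.2, 88.5]
ee_rot: [0.099, 0.995, -0.001, -0.002]
contact_force: [-1.2, 0.1, -2.4]
gripper_width: 27.4
grasp_force: 59.4
```

```bash
python3 - <<'E'
from h import *
t=cam("top");s=cam("side")
cv2.imwrite("pics/c5.png",np.hstack([crop(s["color"],190,100,100,133,4)[:532],crop(t["color"],160,120,100,133,4)]))
go(572,42,50,-.195)
st=read_state()["position"]; d=np.array([np.cos(.195),-np.sin(.195),0])
for n,c,o in(("side",s,np.array([190,100])),("top",t,np.array([160,120]))):
    for k,p in dict(tip=np.r_[st[:2],st[2]-24]+84*d,start=[546,47,5],edge=[668.6,22.8,16]).items(): print(n,k,((w2px(c,p)-o)*4).round())
E
```

```text
t 4.5 pos [572.6  39.5  90.4] F [ 1.1 -0.7 -2.1] w 27.0
turn [-0.     0.    -0.003] shift [ 1.1  2.3 40.4]
side tip [299. 241.]
side start [163. 287.]
side edge [314. 296.]
top tip [189. 236.]
top start [159. 420.]
top edge [202. 232.]
```

View pics/c5.png

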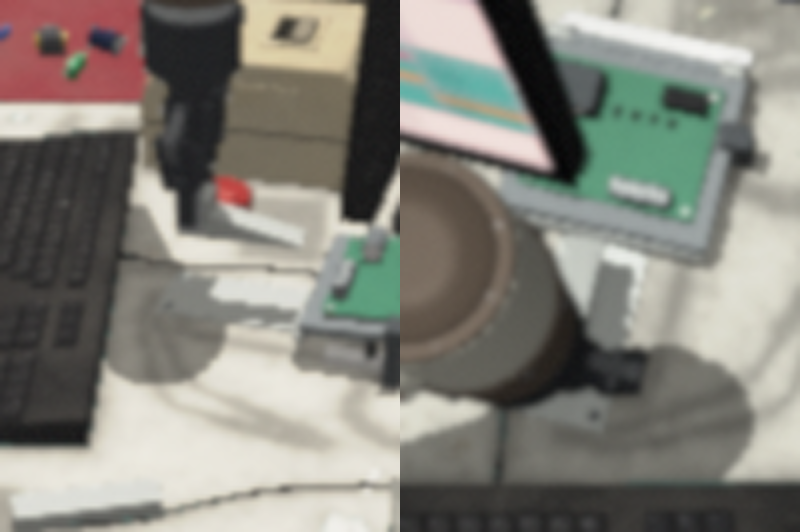

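```bash
python3 - <<'E'
from h import *
t=cam("top");s=cam("side")
st=read_state()["position"]; d=np.array([np.cos(.195),-np.sin(.195),0]); n=np.array([np.sin(.195),np.cos(.195),0])
b=np.r_[st[:2],st[2]-24]; print(st)
P=dict(tcp=st,tip=b+84*d,tl=b+84*d+12*n,tr=b+84*d-12*n,heeltop=b+[0,0,36],fr=b+14*d-12*n+[0,0,21])
for nm,c,o in(("side",s,np.array([190,100])),("top",t,np.array([160,120]))):
    for k,p in P.items(): print(nm,k,((w2px(c,p)-o)*4).round())
E
```

```text
[573.06377662  39.33349416  91.01839695]
side tcp [194. 200.]
side tip [299. 240.]
side tl [303. 232.]
side tr [296. 248.]
side heeltop [193. 186.]
side fr [207. 213.]
top tcp [150. 362.]
top tip [189. 235.]
top tl [171. 231.]
top tr [208. 239.]
top heeltop [147. 359.]
top fr [176. 344.]
```

The apparent lateral offset was the lit part of the strip. The wedge tip is at c5 (585,240), where predicted, about 15 mm in front of the edge and aligned. I'll lower it.

Request:
carry_out([
  [0, 0, 0, 0, 1, 25, -1],
  [0, 0, 0, 0, 2, 45, -1],
  [0, 0, 0, 0, 2, 55, -1],
  [0, 0, 0, 0, 2, 57, -1],
  [0, 0, 0, 0, 2, 57, -1],
])

```text
clock: 5.22
position: [573.5, 41.8, 34.0]
ee_rot: [0.099, 0.995, 0.0, 0.001]
contact_force: [-0.8, -0.4, -2.1]
gripper_width: 27.2
grasp_force: 59.5
```

Request:
carry_out([
  [0, 0, 0, 0, 0, 1, -1],
  [0, 0, 0, 0, 0, 2, -1],
  [0, 0, 0, 0, 0, 2, -1],
  [0, 0, 0, 0, 0, 2, -1],
])

```text
clock: 5.72
position: [572.9, 41.8, 31.4]
ee_rot: [0.099, 0.995, 0.0, 0.0]
contact_force: [0.2, 0.6, -2.5]
gripper_width: 27.3
grasp_force: 59.5
```

Request:
carry_out([
  [0, 0, 0, 0, 0, 1, -1],
  [0, 0, 0, 0, 0, 2, -1],
  [0, 0, 0, 0, 0, 2, -1],
  [0, 0, 0, 0, 0, 2, -1],
])

```text
clock: 6.22
position: [572.9, 41.8, 29.3]
ee_rot: [0.099, 0.995, -0.0, -0.0]
contact_force: [-0.6, -0.9, -1.8]
gripper_width: 27.2
grasp_force: 59.5
```

Request:
carry_out([
  [0, 0, 0, 0, 0, 1, -1],
  [0, 0, 0, 0, 0, 1, -1],
  [0, 0, 0, 0, 0, 1, -1],
])

```text
clock: 6.6
position: [572.9, 41.8, 28.3]
ee_rot: [0.099, 0.995, -0.0, -0.0]
contact_force: [0.6, -0.0, -2.1]
gripper_width: 27.4
grasp_force: 59.5
```

Request:
carry_out([
  [0, 0, 0, 0, 0, 1, -1],
  [0, 0, 0, 0, 0, 1, -1],
  [0, 0, 0, 0, 0, 1, -1],
])

```text
clock: 6.98
position: [572.9, 41.8, 27.3]
ee_rot: [0.099, 0.995, -0.0, -0.0]
contact_force: [-0.5, 0.1, -2.4]
gripper_width: 27.2
grasp_force: 59.5
```

Request:
carry_out([
  [0, 0, 0, 0, 0, 0.7, -1],
  [0, 0, 0, 0, 0, 0.7, -1],
  [0, 0, 0, 0, 0, 0.7, -1],
])

```text
clock: 7.35
position: [573.0, 41.8, 26.9]
ee_rot: [0.099, 0.995, 0.0, 0.0]
contact_force: [-1.4, -0.8, 0.8]
gripper_width: 27.1
grasp_force: 59.8
```

Request:
carry_out([
  [0, 0, 0, 0, 0, 0.7, -1],
  [0, 0, 0, 0, 0, 0.7, -1],
  [0, 0, 0, 0, 0, 0.7, -1],
])

```text
clock: 7.72
position: [573.0, 41.9, 26.8]
ee_rot: [0.099, 0.995, -0.0, 0.0]
contact_force: [-2.6, 0.9, 4.7]
gripper_width: 27.1
grasp_force: 60.4
```

Contact at TCP z≈26.9, so the strip is about 3 mm high. I'll slide the wedge in while it is still gripped.

Request:
carry_out([
  [0, 0, 0, 0, 0, -0.8, -1],
  [0, 0, 0, -8, 0, -0.8, -1],
  [0, 0, 0, -16, 0, -0.8, -1],
  [0, 0, 0, -25, 0, -0.8, -1],
  [0, 0, 0, -32, 0, -0.8, -1],
])

```text
clock: 8.35
position: [605.0, 35.4, 26.9]
ee_rot: [0.099, 0.995, -0.0, 0.0]
contact_force: [-3.1, 0.9, 3.3]
gripper_width: 26.8
grasp_force: 60.2
```

Request:
carry_out([
  [0, 0, 0, 0, 0, 0, 0],
  [0, 0, 0, 0, 0, 0, 0.3],
  [0, 0, 0, 0, 0, 0, 0.3],
  [0, 0, 0, 0, 0, 0, 0.3],
  [0, 0, 0, 0, 0, -15, 0.3],
])

```text
clock: 8.98
position: [603.3, 35.3, 41.1]
ee_rot: [0.099, 0.995, -0.001, -0.001]
contact_force: [-0.2, 0.5, 0.4]
gripper_width: 55.2
grasp_force: 0.0
```

```bash
python3 - <<'E'
from h import *
d=np.array([np.cos(.195),-np.sin(.195)]); p=np.array([668.6,22.8])+d*(-49-52-35+20)
go(p[0],p[1],25,-.195)
t=cam("top");s=cam("side")
cv2.imwrite("pics/c6.png",np.hstack([crop(s["color"],200,130,100,100,4),crop(t["color"],160,140,100,100,4)]))
E
```

```text
t 8.975 pos [603.3  35.3  41.1] F [-0.2  0.5  0.4] w 55.2
turn [-0.001 -0.003 -0.003] shift [49.5  0.2 16.3]
```

View pics/c6.png

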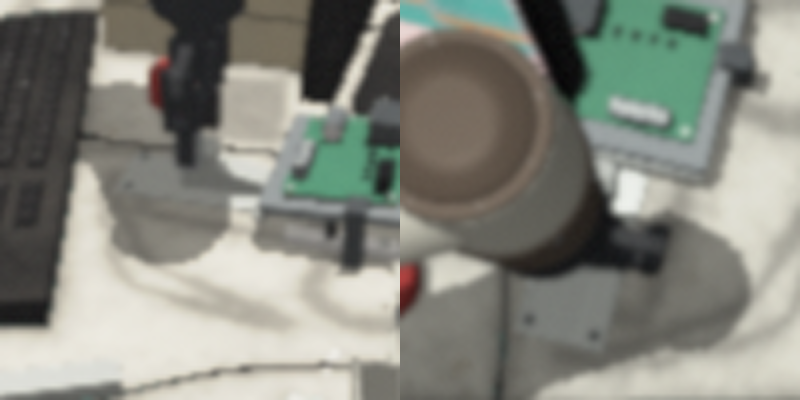

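The wedge lies on the strip with its thin end at the plate's edge (side view about (255,185)), and the fingers are clear above it. Next I go up and back, close the fingers, and come down behind the heel.

Request:
carry_out([
  [0, 0, 0, 0, 0, -15, 0.3],
  [0, 0, 0, 0, 0, -27, 0.3],
  [0, 0, 0, 25, 0, -27, 0],
  [0, 0, 0, 46, 0, -27, -1],
  [0, 0, 0, 46, 0, -27, -1],
])

```text
clock: 9.7
position: [558.3, 44.7, 69.7]
ee_rot: [0.099, 0.995, 0.0, 0.0]
contact_force: [0.4, -0.8, -0.3]
gripper_width: 6.8
grasp_force: 0.0
```

Request:
carry_out([
  [0, 0, 0, 0, 0, 0, -1],
  [0, 0, 0, 0, 0, 0, -1],
  [0, 0, 0, 0, 0, 20, -1],
  [0, 0, 0, 0, 0, 43, -1],
  [0, 0, 0, 0, 0, 45, -1],
])

```text
clock: 10.32
position: [558.5, 44.1, 22.1]
ee_rot: [0.099, 0.995, -0.001, -0.002]
contact_force: [0.0, 0.1, -0.1]
gripper_width: 0.1
grasp_force: 0.0
```

Request:
carry_out([
  [0, 0, 0, -6, 0, 0, -1],
  [0, 0, 0, -12, 0, 0, -1],
  [0, 0, 0, -15, 0, 0, -1],
])

```text
clock: 10.7
position: [575.0, 41.7, 24.5]
ee_rot: [0.099, 0.995, 0.0, 0.001]
contact_force: [0.8, 0.5, 0.4]
gripper_width: -0.1
grasp_force: 0.0
```

Request:
carry_out([
  [0, 0, 0, -4, 0, 0, -1],
  [0, 0, 0, -8, 0, 0, -1],
  [0, 0, 0, -12, 0, 0, -1],
  [0, 0, 0, -15, 0, 0, -1],
  [0, 0, 0, -15, 0, 0, -1],
])

```text
clock: 11.32
position: [588.9, 38.7, 23.7]
ee_rot: [0.099, 0.995, 0.0, 0.0]
contact_force: [-0.8, -0.0, -0.4]
gripper_width: -0.3
grasp_force: 0.0
```

Request:
carry_out([
  [0, 0, 0, -2, 0, 0, -1],
  [0, 0, 0, -4, 0, 0, -1],
  [0, 0, 0, -6, 0, 0, -1],
  [0, 0, 0, -8, 0, 0, -1],
  [0, 0, 0, -8, 0, 0, -1],
])

```text
clock: 11.95
position: [596.2, 37.0, 23.6]
ee_rot: [0.099, 0.995, -0.0, -0.0]
contact_force: [-2.9, 1.1, 0.9]
gripper_width: 0.3
grasp_force: 1.1
```

Request:
carry_out([
  [0, 0, 0, -2, 0, 0, -1],
  [0, 0, 0, -4, 0, 0, -1],
  [0, 0, 0, -6, 0, 0, -1],
  [0, 0, 0, -8, 0, 0, -1],
  [0, 0, 0, -8, 0, 0, -1],
])

```text
clock: 12.58
position: [602.6, 35.2, 23.6]
ee_rot: [0.099, 0.995, -0.001, -0.002]
contact_force: [-6.0, 1.7, 4.3]
gripper_width: -0.4
grasp_force: 2.8
```

Request:
carry_out([
  [0, 0, 0, -1, 0, 0, -1],
  [0, 0, 0, -2, 0, 0, -1],
  [0, 0, 0, -3, 0, 0, -1],
  [0, 0, 0, -4, 0, 0, -1],
  [0, 0, 0, -4, 0, 0, -1],
])

```text
clock: 13.2
position: [606.3, 34.4, 23.6]
ee_rot: [0.099, 0.995, -0.001, -0.002]
contact_force: [-5.5, 1.5, 4.0]
gripper_width: 0.2
grasp_force: 3.0
```

Request:
carry_out([
  [0, 0, 0, -1, 0, 0, -1],
  [0, 0, 0, -2, 0, 0, -1],
  [0, 0, 0, -3, 0, 0, -1],
  [0, 0, 0, -3, 0, 0, -1],
])

```text
clock: 13.7
position: [609.3, 33.8, 23.6]
ee_rot: [0.099, 0.995, -0.001, -0.002]
contact_force: [-6.0, 2.0, 3.8]
gripper_width: 0.3
grasp_force: 3.0
```

Request:
carry_out([
  [0, 0, 0, -1, 0, 0, -1],
  [0, 0, 0, -2, 0, 0, -1],
  [0, 0, 0, -2, 0, 0, -1],
])

```text
clock: 14.08
position: [611.2, 33.4, 23.6]
ee_rot: [0.099, 0.995, -0.001, -0.002]
contact_force: [-6.2, 1.3, 3.4]
gripper_width: 0.0
grasp_force: 3.0
```

Request:
carry_out([
  [0, 0, 0, -1, 0, 0, -1],
  [0, 0, 0, -2, 0, 0, -1],
  [0, 0, 0, -2, 0, 0, -1],
])

```text
clock: 14.45
position: [613.2, 33.0, 23.6]
ee_rot: [0.099, 0.995, -0.001, -0.002]
contact_force: [-5.9, 0.6, 4.3]
gripper_width: 0.0
grasp_force: 3.0
```

Request:
carry_out([
  [0, 0, 0, -1, 0, 0, -1],
  [0, 0, 0, -2, 0, 0, -1],
  [0, 0, 0, -2, 0, 0, -1],
])

```text
clock: 14.82
position: [615.2, 32.6, 23.6]
ee_rot: [0.099, 0.995, -0.001, -0.002]
contact_force: [-6.5, 1.5, 4.3]
gripper_width: -0.4
grasp_force: 3.0
```

Request:
carry_out([
  [0, 0, 0, -1, 0, 0, -1],
  [0, 0, 0, -1, 0, 0, -1],
  [0, 0, 0, -1, 0, 0, -1],
])

```text
clock: 15.2
position: [616.1, 32.5, 23.6]
ee_rot: [0.099, 0.995, -0.001, -0.002]
contact_force: [-6.0, 0.3, 4.4]
gripper_width: 0.2
grasp_force: 3.0
```

Request:
carry_out([
  [0, 0, 0, -1, 0, 0, -1],
  [0, 0, 0, -1, 0, 0, -1],
  [0, 0, 0, -1, 0, 0, -1],
])

```text
clock: 15.58
position: [617.1, 32.3, 23.6]
ee_rot: [0.099, 0.995, -0.001, -0.002]
contact_force: [-5.7, 0.6, 4.3]
gripper_width: -0.4
grasp_force: 3.0
```

Request:
carry_out([
  [0, 0, 0, -1, 0, 0, -1],
  [0, 0, 0, -1, 0, 0, -1],
  [0, 0, 0, -1, 0, 0, -1],
])

```text
clock: 15.95
position: [618.1, 32.0, 23.6]
ee_rot: [0.099, 0.995, -0.001, -0.002]
contact_force: [-5.5, 0.9, 3.8]
gripper_width: 0.1
grasp_force: 3.0
```

Request:
carry_out([
  [0, 0, 0, -1, 0, 0, -1],
  [0, 0, 0, -1, 0, 0, -1],
  [0, 0, 0, -1, 0, 0, -1],
])

```text
clock: 16.32
position: [619.1, 31.9, 23.6]
ee_rot: [0.099, 0.995, -0.001, -0.002]
contact_force: [-5.6, 0.9, 5.0]
gripper_width: 0.1
grasp_force: 3.0
```

Request:
carry_out([
  [0, 0, 0, -1, 0, 0, -1],
  [0, 0, 0, -1, 0, 0, -1],
  [0, 0, 0, -1, 0, 0, -1],
])

```text
clock: 16.7
position: [619.3, 31.7, 23.6]
ee_rot: [0.099, 0.995, -0.001, -0.003]
contact_force: [-7.9, 2.5, 5.7]
gripper_width: 0.0
grasp_force: 4.0
```

Force is rising now, so the stops have been reached. I'll go in half-millimetre steps.

Request:
carry_out([
  [0, 0, 0, -0.5, 0, 0, -1],
  [0, 0, 0, -0.5, 0, 0, -1],
  [0, 0, 0, -0.5, 0, 0, -1],
])

```text
clock: 17.08
position: [619.3, 31.7, 23.6]
ee_rot: [0.099, 0.995, -0.001, -0.003]
contact_force: [-8.5, 3.7, 5.8]
gripper_width: 0.0
grasp_force: 4.6
```

Request:
carry_out([
  [0, 0, 0, -0.5, 0, 0, -1],
  [0, 0, 0, -0.5, 0, 0, -1],
  [0, 0, 0, -0.5, 0, 0, -1],
])

```text
clock: 17.45
position: [619.4, 31.6, 23.6]
ee_rot: [0.099, 0.995, -0.001, -0.004]
contact_force: [-9.6, 2.3, 7.7]
gripper_width: 0.3
grasp_force: 5.2
```

Request:
carry_out([
  [0, 0, 0, -0.7, 0, 0, -1],
  [0, 0, 0, -0.7, 0, 0, -1],
  [0, 0, 0, -0.7, 0, 0, -1],
])

```text
clock: 17.82
position: [619.5, 31.6, 23.6]
ee_rot: [0.099, 0.995, -0.001, -0.004]
contact_force: [-11.9, 3.5, 9.2]
gripper_width: 0.3
grasp_force: 6.0
```

Request:
carry_out([
  [0, 0, 0, -0.7, 0, 0, -1],
  [0, 0, 0, -0.7, 0, 0, -1],
  [0, 0, 0, -0.7, 0, 0, -1],
])

```text
clock: 18.2
position: [619.5, 31.5, 23.7]
ee_rot: [0.099, 0.995, -0.001, -0.005]
contact_force: [-13.2, 4.9, 9.1]
gripper_width: -0.3
grasp_force: 6.8
```

Request:
carry_out([
  [0, 0, 0, -0.5, 0, 0, -1],
  [0, 0, 0, -0.5, 0, 0, -1],
  [0, 0, 0, -0.5, 0, 0, -1],
])

```text
clock: 18.58
position: [619.5, 31.4, 23.6]
ee_rot: [0.099, 0.995, -0.001, -0.005]
contact_force: [-15.1, 4.2, 11.0]
gripper_width: -0.0
grasp_force: 7.4
```

```bash
python3 - <<'E'
from h import *
F=[]
for _ in range(4): cam("side"); F.append(read_state()["contact_force"])
print(np.mean(F,0), np.hypot(*np.mean(F,0)[:2]))
E
```

```text
[-13.67015077   5.0932885   10.60902161] 14.588166769741866
```

The horizontal push is 14.6 N, but the fingers also drag about 10 N downwards, which adds strip friction. I'll ease the tool up a little to relieve the drag.

Request:
carry_out([
  [0, 0, 0, 0, 0, -0.5, -1],
  [0, 0, 0, 0, 0, -1, -1],
  [0, 0, 0, 0, 0, -1.5, -1],
  [0, 0, 0, 0, 0, -1.5, -1],
])

```text
clock: 19.27
position: [619.5, 31.4, 23.7]
ee_rot: [0.1, 0.995, -0.001, -0.006]
contact_force: [-11.1, 4.5, 3.6]
gripper_width: -0.0
grasp_force: 5.9
```

```bash
python3 - <<'E'
from h import *
F=[]
for _ in range(4): cam("side"); F.append(read_state()["contact_force"])
print(np.mean(F,0), np.hypot(*np.mean(F,0)[:2]),read_state()["position"])
E
```

```text
[-11.35940575   4.54509828   3.47456792] 12.234950647331686 [619.52619008  31.47353815  23.7101484 ]
```

Now I'll bring the horizontal push back to about 15 N.

Request:
carry_out([
  [0, 0, 0, -0.5, 0, -0.2, -1],
  [0, 0, 0, -0.8, 0, -0.3, -1],
  [0, 0, 0, -0.8, 0, -0.3, -1],
  [0, 0, 0, -0.8, 0, -0.3, -1],
])

```text
clock: 19.98
position: [619.6, 31.4, 23.8]
ee_rot: [0.1, 0.995, -0.001, -0.006]
contact_force: [-11.8, 5.0, 3.4]
gripper_width: -0.1
grasp_force: 6.6
```

```bash
python3 - <<'E'
from h import *
F=[]
for _ in range(4): cam("side"); F.append(read_state()["contact_force"])
print(np.mean(F,0), np.hypot(*np.mean(F,0)[:2]),read_state()["position"])
E
```

```text
[-12.08304219   5.34911554   3.32473444] 13.214119179736567 [619.58931973  31.30972858  23.7113853 ]
```

Request:
carry_out([
  [0, 0, 0, -0.5, 0, -0.2, -1],
  [0, 0, 0, -1, 0, -0.3, -1],
  [0, 0, 0, -1, 0, -0.3, -1],
  [0, 0, 0, -1, 0, -0.3, -1],
])

```text
clock: 20.68
position: [619.7, 31.2, 23.7]
ee_rot: [0.1, 0.995, -0.001, -0.007]
contact_force: [-13.1, 6.1, 4.2]
gripper_width: -0.2
grasp_force: 7.4
```

```bash
python3 - <<'E'
from h import *
F=[]
for _ in range(4): cam("side"); F.append(read_state()["contact_force"])
print(np.mean(F,0), np.hypot(*np.mean(F,0)[:2]),read_state()["position"])
E
```

```text
[-13.83084373   5.83166637   4.24286562] 15.010015690259696 [619.67496443  31.15722507  23.74672106]
```

The push is now 15 N. I'll back off straight, then lift.

Request:
carry_out([
  [0, 0, 0, 2, 0, 0, -1],
  [0, 0, 0, 6, 0, 0, -1],
  [0, 0, 0, 15, 0, 0, -1],
  [0, 0, 0, 30, 0, 0, -1],
  [0, 0, 0, 45, 0, -40, -1],
])

```text
clock: 21.5
position: [580.7, 39.5, 63.9]
ee_rot: [0.099, 0.995, -0.001, -0.002]
contact_force: [0.6, 0.3, -0.3]
gripper_width: -0.5
grasp_force: 0.0
```

Request:
carry_out([
  [0, 0, 0, 30, -40, -50, -1],
  [0, 0, 0, 60, -80, -90, -1],
  [0, 0, 0, 80, -130, -110, -1],
  [0, 0, 0, 90, -180, -110, -1],
  [0, 0, 0, 90, -210, -110, -1],
])

```text
clock: 22.12
position: [452.2, -150.0, 177.5]
ee_rot: [0.1, 0.995, 0.0, 0.002]
contact_force: [0.3, -0.1, 1.0]
gripper_width: -0.2
grasp_force: 0.0
```

```bash
python3 - <<'E'
from h import *
t=cam("top");s=cam("side")
cv2.imwrite("pics/c7.png",np.hstack([crop(s["color"],200,130,100,100,4),crop(t["color"],160,140,100,100,4)]))
E
```

```text
(no output)
```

View pics/c7.png

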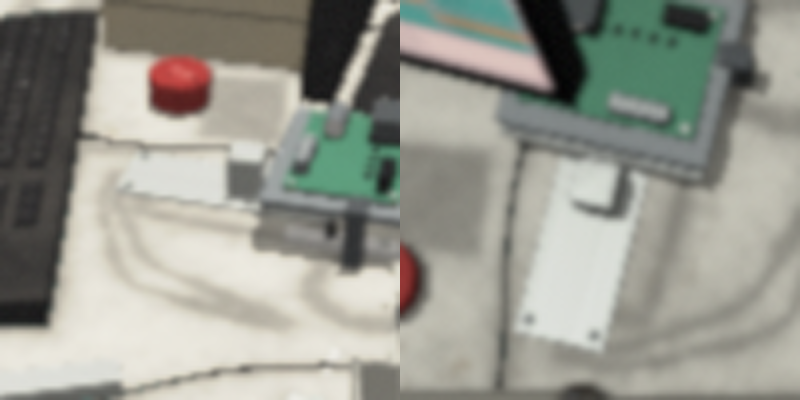

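The top view shows the heel at about (597,185), in the middle of the strip, straight and up against the plate. The plate looks level in the side view and the robot is clear.

```bash
python3 -c "
from bench import *
print(job_done())"
```

```text
the job is handed in; nothing more can be done
None
```

I drove the wedge in straight under the middle of the front edge with a final push of about 15 N, let go of it and moved the robot clear; the plate looks level in the last picture, and the job is handed in, though no verdict came back.

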